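Balance two glaze tiles on a footed bamboo tray

TASK

Slide the two square copper-red tiles off the wooden riser onto the light bamboo tray, without lifting them, so that one lies squarely on each of the two marked squares at the tray's ends. The tray stands on a single foot in the middle: load it so that it never tips and does not get pushed away from its place. Leave the round disc, the jar, the test cone and the tongs where they are.

Things in the scene. Friction and masses are not known exactly. Their poses are not given: they have to be found in the camera images.
- riser: Fixed dark wooden plank on the white work surface, 230 deep (its x) by 600 long (its y), 30 high; level top at 30 above the work surface. Origin: centre of its underside. Its front edge (-x side, 115 from the origin) faces the robot and the tray.
- tray: Loose light bamboo tray (0.16 kg) in front of the riser, 3 to 24 mm from its front edge. Origin: on the work surface under the middle; +x to the riser, +y along its length. Floor 288 long (y), top at 28 above the work surface (2 below the riser top), open edge at x=+52. Lip 6 high on the near side (inner face x=-52) and ends (inner faces y=-139, +139, for x=-52 to +28).
- tray_foot (a point): Centre of the tray's only foot, where it meets the work surface (the tray's origin). Foot 70 wide in the tray's y, 100 in x, 22 high; both ends of the tray overhang it. A single tile balances only while its centre is within about 55 of the middle in y; alone at one end it tips the tray.
- mark_left (a point): Centre of the dark outlined square (98 over all) drawn on the tray's floor at its +y end: tray x=0, y=+86, on the floor's top.
- mark_right (a point): Centre of the same square at the -y end: tray x=0, y=-86, on the floor's top.
- tile_a: Copper-red square ceramic tile, 90 x 90 x 14 mm, about 0.2 kg, loose, lying flat on the front half of the riser. Origin: centre of its underside; x and y along its edges, at the start within 0.25 rad of the riser's x and y. Too wide for most grippers: meant to be pushed by its edges.
- tile_b: A second tile just like tile_a; either may be on the left.
- jar: Bystander: clear glass jar with steel cap, 54 across, 46 high, on the back half of the riser behind the tiles. Origin: centre of its underside.
- cone: Bystander: white ceramic test cone on a round foot 42 across, 48 high, on the back half of the riser. Origin: centre of its underside.
- disc: Bystander: ROUND copper-red test disc, 52 across, 14 high, on the back half of the riser; not one of the tiles and not to be loaded. Origin: centre of its underside.
- tongs: Bystander: stainless tongs lying on the work surface to the right of the tray, 180 long (along its x), 45 wide, 12 high. Origin: middle of its underside.
Things that resemble listed ones, but are neither listed nor needed, are in the scene too. Leave any blue, green or yellow look-alike of the tile_a alone.

How it is judged:
By the outcome, as a careful person would: the job done as asked, in the order asked, and still so for the second after the job is handed in, with the robot touching nothing.
It also fails if it takes over 67 s, if anything falls off the work surface, if the arm or the gripper's body presses on something with over 40 N, if the wrist force passes 120 N, or if a joint passes its speed limit or range.

ROBOT

A 6-joint arm with a two-finger parallel gripper is mounted at the origin on the work surface. World frame = base frame: x ahead of the robot, y to its left, z up, the work surface at z = 0. Lengths are in mm, angles in rad, forces in N, time in s.
With the tool pointing down it reaches from about 350 to 975 mm from the base axis. Payload 7.1 kg.
Tool frame: the origin (TCP) lies on the front face of the gripper's body, between the roots of the fingers; the fingertips stand 80 mm ahead of it and the grasp point (between the pads) lies 61 mm ahead of it; z points along the fingers, y is the line along which they close (so a half turn about z gives the same grasp; the last joint's range is limited). The gripper opens to 88 mm and grips with 3 to 60 N. Pads are 20 mm wide; open, the fingers measure 115 mm over their backs; the gripper's body (75 mm by 178 mm) begins 61 mm behind the grasp point.
Start: joints at [1.081, 0.423, 1.63, -0, 1.089, -0.019], TCP at [283.467, 557.002, 302.675] pointing down, gripper open.
Joint ranges: [-3, 3], [-0.9, 2.11], [0.09, 2.58], [-1.31, 4.45], [0.11, 2.69], [-2.54, 2.54]. Speed limits (rad/s): [2.39, 2.39, 3.01, 3.14, 3.14, 3.14].

INTERFACE

Orientations are given as a rotation vector (axis times angle).
In Python, from workcell import readout, vision, close_job gives the robot as it stands.
- The arm moves only by the tool servo_tool, never from a script. Its argument "plan" is a list that holds one entry, the list of rows, each a list of 7 numbers: the gripper command: -1 is fully open, 1 is shut, values between are in proportion, then the shift along the world's x, y, z in units of 40 mm (1.0 is 40 mm), then the turn, a rotation vector about the world's x, y, z in units of 5 degrees (1.0 is 5 degrees). A call has 1 to 5 rows; each row shifts and turns the commanded pose from where the row before left it; what a row does not reach is not made up. A row lasts 1/12 s, in which the tool goes at most 41.7 mm and 7.16 degrees, less where a joint would pass 70% of its speed; a pose out of reach is approached as far as the arm can. A call is refused whole if a number of a shift passes 1 or a number of a turn 1, either way. A call with a gripper value outside its range is refused whole. The fingers move at their own pace and stop on an object; the grip force is fixed at half the most. Time passes only in rows, so rows that do not move let the fingers close. It gives the time, the measured TCP pose, the force, the opening and the grip force at its end, in the units of the state.
- readout.get_obs(): the state, without advancing time (a new reading comes with each control period).
- vision.get_image(name): name is "scene" or "top"; returns the picture (420x560x3 uint8, red, green, blue); there is no depth.
- vision.camera_params(name): a dict with "fx", "fy", "cx", "cy" (pixels), "rvec" (rotation vector, rad) and "tvec" (3), from world to camera coordinates, as OpenCV has them. Camera axes: x right, y down, z forward; pixel columns grow to the right and rows downward; lengths in mm; the calibration is good to about 2 mm. A picture is of the moment at which its call begins. camera_params takes no time and is no camera call.
- close_job(): hands the job in; it is judged then, once.
The state is a dict: "t": time; "qpos": joint angles; "qvel": joint speeds; "joint_torque": joint torques, N m; "ee_pos": TCP position; "orientation": TCP orientation; "ft_force": force on the tool from outside, world axes, zero at the start; "moment": the same for the moment, N m; "width": finger opening in mm; "grasp_force": force on a finger pad.
Only numpy, scipy, OpenCV 4.12 (cv2) and the standard library are available. Lean on these libraries where they do the work, as an engineer would, in place of code of your own. Each camera call takes 0.05 s, during which the arm holds its last target. There are 200 camera calls.

## Working session

There is one attempt and no reset: what is moved stays moved. The work goes in short steps, Python scripts to look and compute and a tool call to move; the robot and the scene stay as the last step left them, time stands still between calls to the robot, and variables do not carry over. Pictures are saved under pics/ and viewed, at most 10 in all, crops included, and the job is handed in when it is done.

Besides the shell and the picture viewer there is one more tool, called after "Request:" in YAML: its name, and indented under it one key for each argument. servo_tool: Moves the arm, as the interface text tells. Its arguments: {"type":"object","properties":{"plan":{"type":"array"}},"required":["plan"]}

```bash
mkdir -p pics; cat > h.py <<'E'
import numpy as np, cv2
from workcell import readout, vision
def snap(name,fn=None):
    im=vision.get_image(name)
    if fn: cv2.imwrite('pics/'+fn,im[:,:,::-1])
    return im
def ray(name,uv,z):
    p=vision.camera_params(name);R=cv2.Rodrigues(np.array(p['rvec'],float))[0];t=np.array(p['tvec'],float)
    uv=np.atleast_2d(np.array(uv,float))
    d=np.c_[(uv[:,0]-p['cx'])/p['fx'],(uv[:,1]-p['cy'])/p['fy'],np.ones(len(uv))]@R
    c=-R.T@t
    return c+d*((z-c[2])/d[:,2])[:,None]
def proj(name,P):
    p=vision.camera_params(name);K=np.array([[p['fx'],0,p['cx']],[0,p['fy'],p['cy']],[0,0,1]])
    return cv2.projectPoints(np.atleast_2d(np.array(P,float)),np.array(p['rvec'],float),np.array(p['tvec'],float),K,None)[0][:,0]
E
python3 - <<'E'
from h import *
snap('scene','s0.png');snap('top','t0.png')
for n in('scene','top'):
    p=vision.camera_params(n);print(p); R=cv2.Rodrigues(np.array(p['rvec']))[0];print(-R.T@np.array(p['tvec']))
print(readout.get_obs())
E
```

```text
{'fx': 469.72676168644244, 'fy': 469.72676168644244, 'cx': 280.7794942105889, 'cy': 209.59709107003567, 'rvec': array([ 1.96877767,  1.77725798, -0.54507602]), 'tvec': array([ -49.59324542, -461.12923573, 1798.32192748])}
[1383.96216505  -86.60636434 1235.39851071]
{'fx': 523.031859817998, 'fy': 523.031859817998, 'cx': 273.34895629963705, 'cy': 210.37113540588456, 'rvec': array([ 2.17676624, -2.13162577,  0.11119133]), 'tvec': array([   8.49753142,  592.74428377, 1286.37566581])}
[4.38067279e+02 6.38625035e-01 1.34695100e+03]
{'t': 0.1, 'qpos': array([ 1.08100178e+00,  4.23782963e-01,  1.63056347e+00, -2.75173696e-05,
        1.08863456e+00, -1.90338426e-02]), 'qvel': array([-0.00107047, -0.0031708 , -0.00252947, -0.00128554, -0.00058929,
       -0.00010762]), 'joint_torque': array([-1.24211838e-04, -5.45615423e+01, -2.74323410e+01,  6.45350176e-02,
        1.87628641e-02, -2.21271586e-05]), 'ee_pos': array([283.30091142, 556.68083033, 301.98747473]), 'orientation': array([-7.32564163e-01, -3.05465260e+00,  2.12001553e-03]), 'ft_force': array([0.08138194, 0.17027992, 0.37766293]), 'moment': array([ 0.04518317, -0.02859616, -0.01266515]), 'grasp_force': 0.0, 'width': 87.37537470503962}
```

View pics/t0.png

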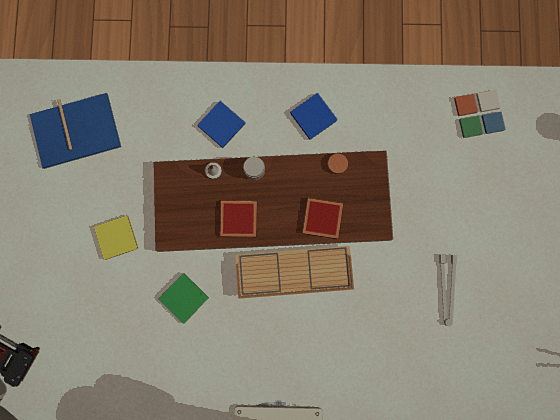

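View pics/s0.png

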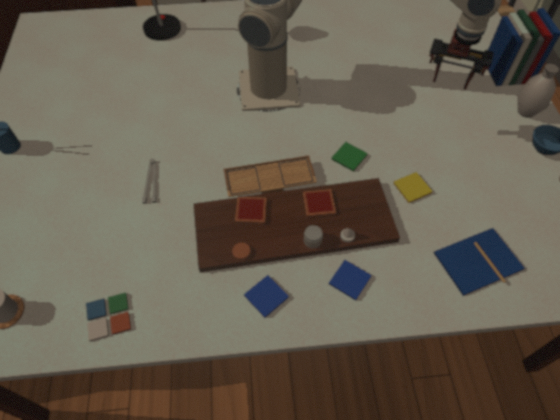

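The top view (up = +x, left = +y) shows the red tiles at (238,218) and (323,218), and the tray's marks at about (259,273) and (329,268). Things that could be mistaken for a tile are the round disc (338,163), the red swatch (466,104), the blue squares (221,124) and (313,116), green (183,298) and yellow (115,237). I choose the two square red ones on the front half of the riser. The scene view agrees: tiles at (251,209) and (319,202), disc at (242,251).

```bash
cat > m.py <<'E'
from h import *
def rects(im,mask,zs,amin=300):
    out=[]
    for c in cv2.findContours(mask,cv2.RETR_EXTERNAL,cv2.CHAIN_APPROX_NONE)[0]:
        if cv2.contourArea(c)<amin: continue
        P=ray('top',c[:,0],zs)[:,:2].astype(np.float32)
        (x,y),(w,h),a=cv2.minAreaRect(P); out.append((np.round((x,y,w,h),1),round(a,1),c[:,0].mean(0).round()))
    return out
def tiles(im):
    hsv=cv2.cvtColor(im,cv2.COLOR_RGB2HSV)
    m=((hsv[...,0]<9)|(hsv[...,0]>172))&(hsv[...,1]>175)&(hsv[...,2]>90)
    return rects(im,m.astype(np.uint8)*255,44)
def tray(im):
    hsv=cv2.cvtColor(im,cv2.COLOR_RGB2HSV)
    m=(hsv[...,0]>9)&(hsv[...,0]<22)&(hsv[...,1]>70)&(hsv[...,2]>90)
    m[:235]=0;m[310:]=0;m[:,:225]=0;m[:,365:]=0
    return rects(im,cv2.morphologyEx(m.astype(np.uint8)*255,cv2.MORPH_CLOSE,np.ones((5,5))),28,1500)
if __name__=='__main__':
    im=snap('top')
    print(tiles(im));print(tray(im))
    hsv=cv2.cvtColor(im,cv2.COLOR_RGB2HSV)
    for v,u in [(218,238),(203,238),(163,338),(273,259),(290,300),(250,340),(235,200),(268,300)]: print((u,v),im[v,u],hsv[v,u])
    # riser front edge: corners by hand from the top picture
    print(ray('top',[(155,250),(392,240),(154,162),(387,151)],30).round(1))
    big=cv2.resize(im[140:310,145:400],None,fx=3.1,fy=3.1,interpolation=cv2.INTER_CUBIC);cv2.imwrite('pics/c0.png',big[:,:,::-1])
E
python3 m.py
```

```text
[(array([570.5, 109. ,  75.6,  75.6]), 1.2, array([238., 218.])), (array([ 575.4, -102.4,   75.7,   75.8]), 82.4, array([322., 218.]))]
[(array([440.4, -33.3, 109.7, 289.6]), 5.8, array([294., 272.]))]
(238, 218) [110  29  21] [  3 206 110]
(238, 203) [137  76  53] [  8 156 137]
(338, 163) [142  88  61] [ 10 145 142]
(259, 273) [136  97  63] [ 14 137 136]
(300, 290) [161 130  91] [ 17 111 161]
(340, 250) [143 104  66] [ 15 137 143]
(200, 235) [77 43 29] [  9 159  77]
(300, 268) [158 130  90] [ 18 110 158]
[[ 486.4  317.1   30. ]
 [ 524.1 -278.6   30. ]
 [ 712.   330.5   30. ]
 [ 752.1 -266.9   30. ]]
```

View pics/c0.png

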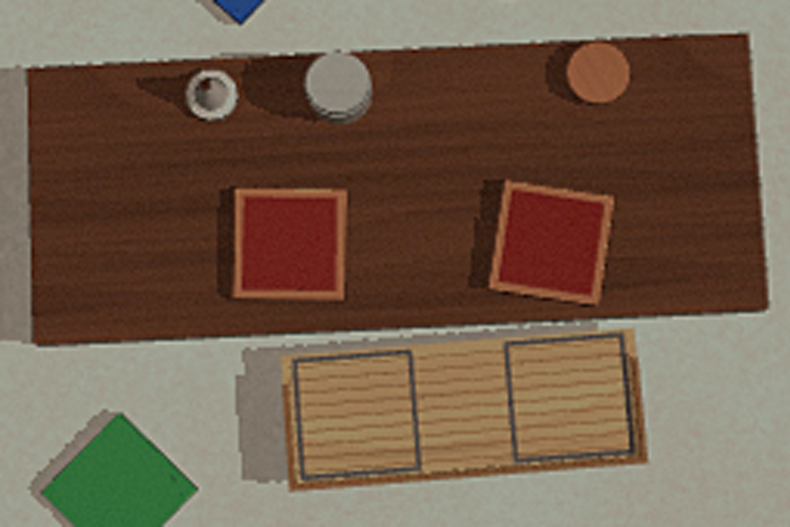

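The crop shows two square tiles with copper rims and deep red faces at crop (290,243) and (551,241). The disc at (598,72) is clearly round. The mark corners read as left (294,360),(410,350),(420,469),(302,479) and right (506,343),(624,335),(634,453),(517,462).

```bash
cat > f.py <<'E'
from h import *
L=np.array([(294,360),(410,350),(420,469),(302,479)])/3.1+[145,140]
Rr=np.array([(506,343),(624,335),(634,453),(517,462)])/3.1+[145,140]
l=ray('top',L,28)[:,:2];r=ray('top',Rr,28)[:,:2]
ML=l.mean(0);MR=r.mean(0);C=(ML+MR)/2;d=ML-MR;psi=np.arctan2(-d[0],d[1])
Rm=np.array([[np.cos(psi),-np.sin(psi)],[np.sin(psi),np.cos(psi)]])
def T(p): return (np.array(p)-C)@Rm
def W(q): return C+Rm@np.array(q,float)
def to(q,tip,deg=None):
    o=readout.get_obs();D=np.r_[W(q),tip+80]-o['ee_pos'];R=cv2.Rodrigues(o['orientation'])[0]
    y=np.degrees(np.arctan2(R[1,1],R[0,1]))
    print('t',o['t'],'tray xy',T(o['ee_pos'][:2]).round(1),'tip',round(o['ee_pos'][2]-80,1),'delta units',(D/40).round(3),'yaw y',round(y,1),'turn units', None if deg is None else round(((deg+np.degrees(psi)-y+90)%180-90)/5,2),'tilt',R[:,2].round(3))
if __name__=='__main__':
    print(ML,MR,np.linalg.norm(d),'psi',np.degrees(psi),'C',C)
    for s in(l,r):print(np.linalg.norm(s-np.roll(s,1,0),axis=1).round(1))
    for p in [(570.5,109),(575.4,-102.4)]: print(T(p))
    print('riser',T(ray('top',[(155,250),(392,240)],30)[:,:2]))
    print('jar,cone,disc',T(ray('top',[(254,167),(213,171),(338,163)],[60])[:,:2]))
    to((143,195),75,0)
E
python3 f.py
```

```text
[433.08347726  51.00771762] [ 449.85997242 -121.29691766] 173.11943313134407 psi 5.561092786506295 C [441.47172484 -35.14460002]
[95.7 94.5 95.8 95.3]
[95.8 95.9 94.9 94.3]
[142.38962449 130.9624234 ]
[126.78041001 -79.91745337]
riser [[  78.88506961  346.19519359]
 [  58.66839612 -250.29998393]]
jar,cone,disc [[ 265.45134496   81.13757011]
 [ 263.29242294  184.26289233]
 [ 259.2283186  -129.10968763]]
t 0.15 tray xy [-100.   604.4] tip 222.1 delta units [ 7.039 -9.599 -3.678] yaw y 63.0 turn units -11.49 tilt [-0.    -0.001 -1.   ]
```

Request:
servo_tool:
  plan:
    - [[-0.14,0.58,-0.78,-0.2,0,0,-0.95],[-0.14,0.58,-0.78,-0.2,0,0,-0.95],[-0.14,0.58,-0.78,-0.2,0,0,-0.95],[-0.14,0.58,-0.78,-0.2,0,0,-0.95],[-0.14,0.58,-0.78,-0.2,0,0,-0.95]]

```text
t: 0.57
ee_pos: [400.0, 399.5, 262.2]
orientation: [-1.351, -2.836, 0.0]
ft_force: [0.5, 0.3, -0.2]
width: 57.9
grasp_force: 0.0
```

Request:
servo_tool:
  plan:
    - [[-0.14,0.58,-0.78,-0.2,0,0,-0.95],[-0.14,0.58,-0.78,-0.2,0,0,-0.95],[-0.14,0.58,-0.78,-0.2,0,0,-0.95],[-0.14,0.58,-0.78,-0.2,0,0,-0.95],[-0.14,0.58,-0.78,-0.2,0,0,-0.95]]

```text
t: 0.98
ee_pos: [516.2, 243.3, 222.2]
orientation: [-1.906, -2.497, 0.0]
ft_force: [0.1, 0.1, 1.0]
width: 50.3
grasp_force: 0.0
```

```bash
python3 -c "
from f import *
to((142,202),60,0)"
```

```text
t 0.9833 tray xy [101.4 269.9] tip 142.2 delta units [ 1.175 -1.59  -2.056] yaw y 15.3 turn units -1.95 tilt [-0. -0. -1.]
```

Request:
servo_tool:
  plan:
    - [[-0.14,0.59,-0.79,0,0,0,-0.97],[-0.14,0.59,-0.79,0,0,0,-0.97],[-0.14,0,0,-0.9,0,0,0],[-0.14,0,0,-0.9,0,0,0],[-0.14,0,0,-0.9,0,0,0]]

```text
t: 1.4
ee_pos: [563.5, 180.8, 113.9]
orientation: [2.108, 2.328, 0.003]
ft_force: [-0.6, -0.4, -0.7]
width: 50.1
grasp_force: 0.0
```

```bash
python3 -c "
from f import *
im=snap('top');cv2.imwrite('pics/c1.png',cv2.resize(im[130:310,145:400],None,fx=3.1,fy=3.1)[:,:,::-1])
im=snap('scene');cv2.imwrite('pics/c2.png',cv2.resize(im[130:290,170:430],None,fx=3,fy=3)[:,:,::-1])
to((142,101),34,0)"
```

```text
t 1.5 tray xy [142.2 203.8] tip 32.4 delta units [ 0.244 -2.558  0.04 ] yaw y 5.8 turn units -0.04 tilt [-0.001 -0.    -1.   ]
```

View pics/c2.png

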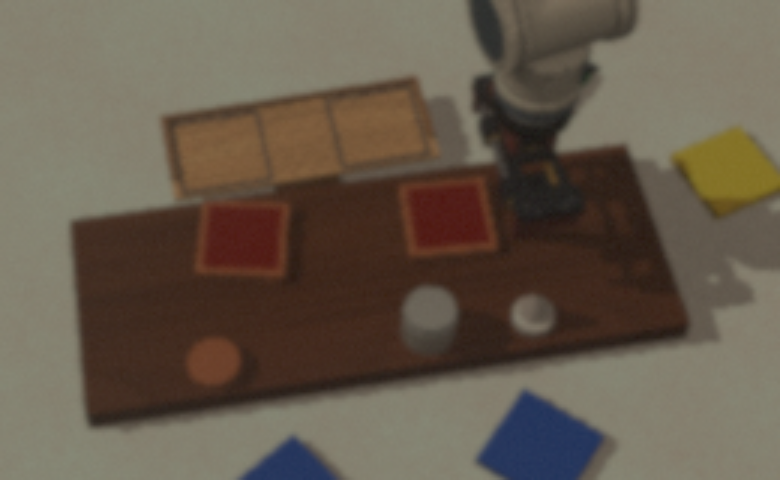

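The scene crop shows the gripper standing clear beside the left tile (gripper near crop (545,190), tile near (450,217)), with nothing disturbed. Next I push the left tile sideways.

Request:
servo_tool:
  plan:
    - [[-0.14,0.04,-0.4,0.06,0,0,0],[-0.14,0.03,-0.35,0,0,0,0],[-0.14,0.03,-0.35,0,0,0,0],[-0.14,0.03,-0.35,0,0,0,0],[-0.14,0.03,-0.3,0,0,0,0]]

```text
t: 1.92
ee_pos: [569.0, 110.2, 117.1]
orientation: [-2.106, -2.331, 0.0]
ft_force: [-0.9, 0.3, -0.8]
width: 49.9
grasp_force: 0.4
```

Request:
servo_tool:
  plan:
    - [[-0.14,0.03,-0.28,0,0,0,0],[-0.14,0.02,-0.2,0,0,0,0],[-0.14,0.02,-0.15,0,0,0,0],[-0.14,0.01,-0.1,0,0,0,0],[-0.14,0.0,-0.06,0,0,0,0]]

```text
t: 2.33
ee_pos: [572.5, 79.8, 117.2]
orientation: [2.106, 2.331, 0.0]
ft_force: [-1.0, 1.8, 0.2]
width: 50.2
grasp_force: 0.6
```

```bash
cat >> f.py <<'E'
def look():
    from m import tiles
    im=snap('top')
    for c,a,px in tiles(im): print('tile tray',T(c[:2]).round(1),'size',c[2:],'yaw rel',round((a-np.degrees(psi)+45)%90-45,1),px)
    return im
E
python3 -c "
from f import *
look();to((142,101),34,0)"
```

```text
tile tray [126.7 -79.9] size [75.7 75.7] yaw rel -13.2 [322. 218.]
tile tray [145.5  24.9] size [75.8 34.3] yaw rel 0.2 [280. 214.]
t 2.3833 tray xy [141.5 101.6] tip 37.2 delta units [ 0.015 -0.014 -0.079] yaw y 5.8 turn units -0.05 tilt [ 0. -0. -1.]
```

Request:
servo_tool:
  plan:
    - [[-0.14,0,0.4,0.1,0,0,0],[-0.14,0,0,0.9,0,0,1],[-0.14,0,0,0.9,0,0,1],[-0.14,0,0,0,0,0,1],[-0.14,0.2,-0.16,0,0,0,1]]

```text
t: 2.8
ee_pos: [580.5, 91.1, 195.5]
orientation: [1.659, 2.665, 0.004]
ft_force: [0.2, -0.7, -0.2]
width: 50.2
grasp_force: 0.0
```

Request:
servo_tool:
  plan:
    - [[-0.14,0.2,-0.16,0,0,0,1],[-0.14,0.2,-0.16,0,0,0,1],[-0.14,0.2,-0.16,0,0,0,1],[-0.14,0.2,-0.16,0,0,0,1],[-0.14,0.2,-0.16,0,0,0,1]]

```text
t: 3.22
ee_pos: [620.5, 57.9, 193.1]
orientation: [-1.046, -2.962, 0.0]
ft_force: [-0.2, 1.2, -0.5]
width: 50.2
grasp_force: 0.0
```

Request:
servo_tool:
  plan:
    - [[-0.14,0.2,-0.16,0,0,0,1],[-0.14,0.2,-0.16,0,0,0,1],[-0.14,0.2,-0.16,0,0,0,1],[-0.14,0.2,-0.16,0,0,0,1],[-0.14,0,0,0,0,0,1]]

```text
t: 3.63
ee_pos: [653.6, 31.6, 193.1]
orientation: [0.381, 3.117, -0.0]
ft_force: [0.7, 0.8, 0.8]
width: 50.0
grasp_force: 0.0
```

Request:
servo_tool:
  plan:
    - [[-0.14,0,0,0,0,0,1],[-0.14,0,0,0,0,0,1],[-0.14,0,0,0,0,0,1],[-0.14,0,0,0,0,0,0.9],[-0.14,0,0,0,0,0,0]]

```text
t: 4.05
ee_pos: [652.2, 32.6, 192.9]
orientation: [0.151, -3.138, 0.0]
ft_force: [-0.2, 0.2, 0.7]
width: 50.0
grasp_force: 0.0
```

```bash
python3 -c "
from f import *
look();to((213,45),35,90)"
```

```text
tile tray [126.8 -80. ] size [75.5 75.8] yaw rel -13.4 [322. 218.]
t 4.1 tray xy [216.3  47. ] tip 113.0 delta units [-0.077 -0.057 -1.949] yaw y 95.3 turn units 0.06 tilt [-0. -0. -1.]
```

Request:
servo_tool:
  plan:
    - [[-0.14,-0.05,-0.05,-0.97,0,0,0],[-0.14,0,0,-0.97,0,0,0],[-0.14,-0.25,-0.02,0,0,0,0.06],[-0.14,-0.3,-0.03,0,0,0,0],[-0.14,-0.35,-0.03,0,0,0,0]]

```text
t: 4.52
ee_pos: [614.2, 27.2, 114.8]
orientation: [0.151, -3.138, 0.0]
ft_force: [0.1, -0.2, -0.5]
width: 50.2
grasp_force: 0.4
```

Request:
servo_tool:
  plan:
    - [[-0.14,-0.35,-0.035,0,0,0,0],[-0.14,-0.35,-0.035,0,0,0,0],[-0.14,-0.35,-0.035,0,0,0,0],[-0.14,-0.35,-0.035,0,0,0,0],[-0.14,-0.3,-0.03,0,0,0,0]]

```text
t: 4.93
ee_pos: [545.8, 20.3, 115.8]
orientation: [-0.15, 3.137, -0.0]
ft_force: [1.2, -0.1, -0.3]
width: 49.8
grasp_force: 0.8
```

```bash
python3 -c "
from f import *
im=look();to((58,45),35,90)
cv2.imwrite('pics/c3.png',cv2.resize(im[130:310,145:400],None,fx=3.1,fy=3.1)[:,:,::-1])"
```

```text
tile tray [126.7 -80.1] size [75.  75.5] yaw rel -12.7 [324. 217.]
t 4.9833 tray xy [106.5  45.2] tip 35.3 delta units [-1.207 -0.123 -0.008] yaw y 95.5 turn units 0.01 tilt [-0.003 -0.    -1.   ]
```

View pics/c3.png

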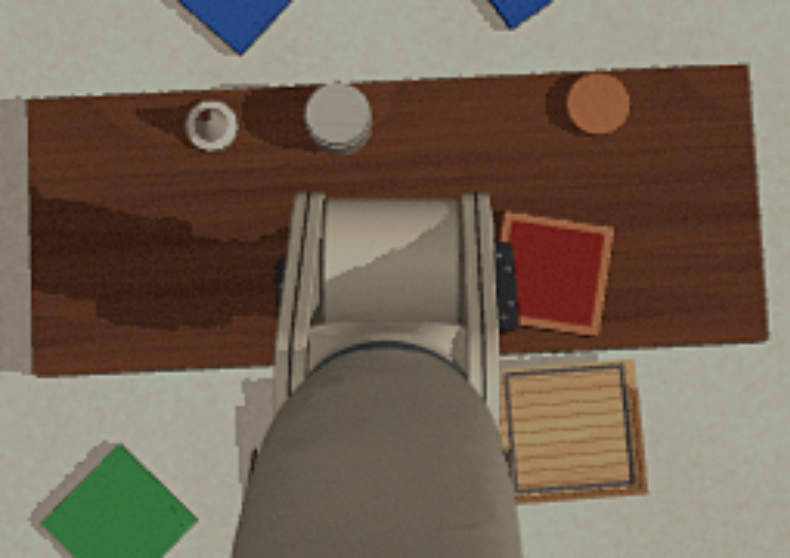

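The arm hides the left tile in this top crop. The right tile at (555,273) and the tray's right end are unmoved. I continue to just short of the goal.

Request:
servo_tool:
  plan:
    - [[-0.14,-0.3,-0.03,0,0,0,0],[-0.14,-0.3,-0.03,0,0,0,0],[-0.14,-0.25,-0.025,0,0,0,0],[-0.14,-0.17,-0.015,0,0,0,0],[-0.14,-0.1,-0.01,0,0,0,0]]

```text
t: 5.4
ee_pos: [501.0, 15.8, 115.6]
orientation: [-0.153, 3.138, -0.0]
ft_force: [1.0, 0.2, -0.3]
width: 50.0
grasp_force: 0.4
```

Request:
servo_tool:
  plan:
    - [[-0.14,0.3,0.03,0,0,0,0],[-0.14,0.6,0,0.2,0,0,0],[-0.14,0.3,-0.3,0.8,0,0,0],[-0.14,0.8,-0.5,0.2,0,0,0],[-0.14,0.7,-0.7,0,0,0,0]]

```text
t: 5.82
ee_pos: [612.1, -42.5, 166.4]
orientation: [-0.157, 3.133, -0.0]
ft_force: [1.6, 1.1, 0.2]
width: 50.3
grasp_force: 0.0
```

```bash
python3 -c "
from f import *
from m import tray
im=look();to((210,-85),35,90)
print(tray(im))
cv2.imwrite('pics/c4.png',cv2.resize(im[130:310,145:400],None,fx=3.1,fy=3.1)[:,:,::-1])"
```

```text
t 5.8667 tray xy [173.8 -29.5] tip 86.4 delta units [ 1.036 -1.293 -1.284] yaw y 95.6 turn units -0.01 tilt [ 0.01  -0.002 -1.   ]
[]
```

View pics/c4.png

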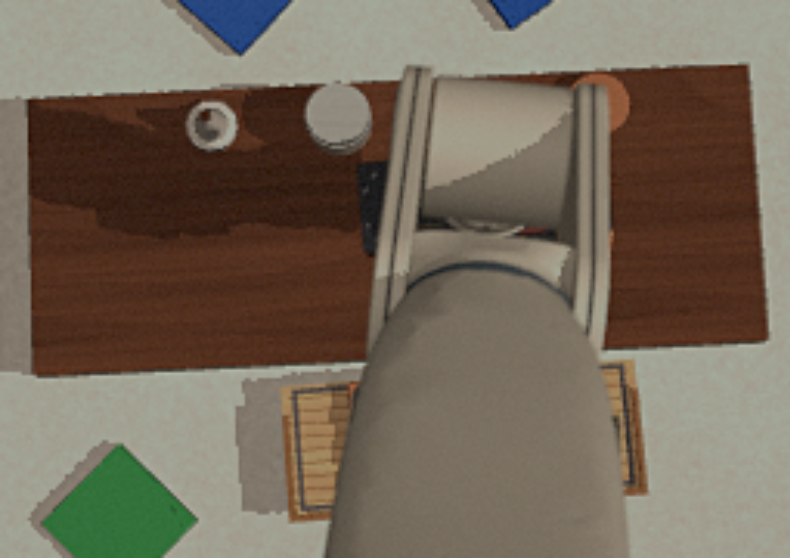

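Tray edges are where they were: ends at crop (290,450) and (640,425). The arm hides the tiles again, so I go behind the right tile.

Request:
servo_tool:
  plan:
    - [[-0.14,0.45,-0.6,0,0,0,0],[-0.14,0.45,-0.58,0,0,0,0],[-0.14,0,0,-0.4,0,0,0],[-0.14,0,0,-0.5,0,0,0],[-0.14,0,0,-0.35,0,0,0]]

```text
t: 6.28
ee_pos: [645.1, -90.6, 111.9]
orientation: [0.152, -3.137, -0.0]
ft_force: [-0.3, 0.2, -0.5]
width: 50.1
grasp_force: 0.0
```

```bash
python3 -c "
from f import *
from m import tray
im=look();to((60,-80),35,90);print(readout.get_obs()['ft_force'])
im=snap('scene');cv2.imwrite('pics/c5.png',cv2.resize(im[130:290,170:430],None,fx=3,fy=3)[:,:,::-1])"
```

```text
tile tray [14.3 58.7] size [64.  52.2] yaw rel -4.2 [270. 266.]
t 6.3333 tray xy [197.2 -74.7] tip 30.6 delta units [-3.401 -0.465  0.109] yaw y 95.6 turn units -0.0 tilt [-0.002  0.    -1.   ]
[ 0.36473819  0.28103442 -1.45942804]
```

View pics/c5.png

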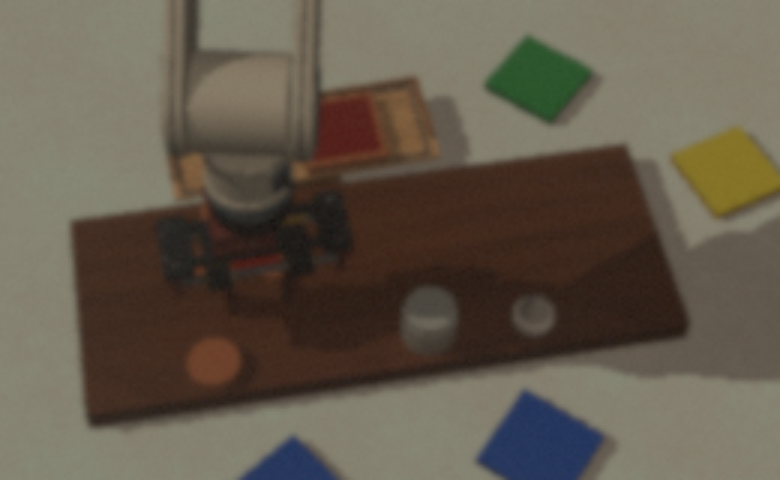

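The scene crop shows the first tile lying on the tray at (345,130), with the tray level. The gripper stands behind the right tile, near (255,245). I push now.

Request:
servo_tool:
  plan:
    - [[-0.14,-0.25,-0.03,0.12,0,0,0],[-0.14,-0.25,-0.03,0,0,0,0],[-0.14,-0.25,-0.03,0,0,0,0],[-0.14,-0.3,-0.03,0,0,0,0],[-0.14,-0.35,-0.04,0,0,0,0]]

```text
t: 6.8
ee_pos: [588.3, -96.5, 118.8]
orientation: [-0.154, 3.137, -0.0]
ft_force: [0.7, 0.9, -0.3]
width: 50.2
grasp_force: 0.5
```

Request:
servo_tool:
  plan:
    - [[-0.14,-0.35,-0.04,0,0,0,0],[-0.14,-0.35,-0.04,0,0,0,0],[-0.14,-0.35,-0.04,0,0,0,0],[-0.14,-0.3,-0.03,0,0,0,0],[-0.14,-0.25,-0.03,0,0,0,0]]

```text
t: 7.22
ee_pos: [523.4, -103.7, 118.7]
orientation: [0.154, -3.137, -0.0]
ft_force: [1.0, 0.2, -0.2]
width: 50.1
grasp_force: 0.3
```

```bash
python3 -c "
from f import *
im=look();to((60,-80),35,90);print(readout.get_obs()['ft_force'])"
```

```text
tile tray [ 6.7 45.6] size [75.2 75.7] yaw rel -0.3 [276. 270.]
t 7.2667 tray xy [ 73.2 -76. ] tip 38.4 delta units [-0.319 -0.131 -0.084] yaw y 95.6 turn units -0.01 tilt [-0.003  0.    -1.   ]
[-1.57763587  0.40378022  0.28321438]
```

Request:
servo_tool:
  plan:
    - [[-0.14,-0.16,-0.03,-0.05,0,0,0],[-0.14,-0.12,-0.02,-0.03,0,0,0],[-0.14,-0.07,-0.01,0,0,0,0],[-0.14,-0.03,0,0,0,0,0],[-0.14,0,0,0,0,0,0]]

```text
t: 7.68
ee_pos: [510.1, -106.2, 115.0]
orientation: [0.154, -3.137, -0.0]
ft_force: [-0.3, 0.2, -0.2]
width: 50.2
grasp_force: 0.0
```

Request:
servo_tool:
  plan:
    - [[-0.14,0.4,0.04,0,0,0,0],[-0.14,0.3,0.6,0.3,0,0,0],[-0.14,0,0.9,0.2,0,0,0],[-0.14,0,0.9,0,0,0,0],[-0.14,0,0.7,-0.2,0,0,0]]

```text
t: 8.1
ee_pos: [539.4, 21.4, 128.4]
orientation: [-0.154, 3.135, 0.0]
ft_force: [0.7, -0.3, -0.1]
width: 50.3
grasp_force: 0.0
```

```bash
python3 -c "
from f import *
im=look();to((57.5,45),35,90);print(readout.get_obs()['ft_force'])"
```

```text
tile tray [  4.8 -91.4] size [75.7 75.7] yaw rel 0.2 [332. 266.]
t 8.15 tray xy [101.9  50.2] tip 46.3 delta units [-1.093 -0.237 -0.283] yaw y 95.7 turn units -0.04 tilt [-0.     0.001 -1.   ]
[-0.74078787  2.41864868 -0.67709932]
```

Request:
servo_tool:
  plan:
    - [[-0.14,-0.1,-0.13,-0.28,0,0,0],[-0.14,-0.4,-0.04,0,0,0,0],[-0.14,-0.35,-0.03,0,0,0,0],[-0.14,-0.17,-0.02,0,0,0,0],[-0.14,-0.1,-0.01,0,0,0,0]]

```text
t: 8.57
ee_pos: [492.8, 10.1, 115.7]
orientation: [0.154, -3.137, -0.0]
ft_force: [1.1, 0.5, -0.4]
width: 50.3
grasp_force: 0.4
```

Request:
servo_tool:
  plan:
    - [[-0.14,0,0,0,0,0,0],[-0.14,0.5,0.05,0,0,0,0],[-0.14,0.4,-0.5,0.3,0,0,0],[-0.14,0,-0.8,0,0,0,0],[-0.14,0,-0.9,0,0,0,0]]

```text
t: 8.98
ee_pos: [531.9, -76.2, 128.8]
orientation: [-0.158, 3.134, -0.001]
ft_force: [0.8, -0.1, -0.3]
width: 49.8
grasp_force: 0.0
```

```bash
python3 -c "
from f import *
im=look();to((56.7,-90),35,90);print(readout.get_obs()['ft_force'])"
```

```text
tile tray [-1.7 57.5] size [76.1 52.1] yaw rel -4.2 [271. 272.]
t 9.0333 tray xy [ 85. -55.] tip 48.6 delta units [-0.62  -0.938 -0.341] yaw y 95.6 turn units -0.01 tilt [ 0.003 -0.002 -1.   ]
[-0.59949216 -3.59609304 -0.07468348]
```

Request:
servo_tool:
  plan:
    - [[-0.14,0.07,-0.9,-0.2,0,0,0],[-0.14,-0.2,-0.02,-0.14,0,0,0],[-0.14,-0.25,-0.02,0,0,0,0],[-0.14,-0.15,0,0,0,0,0],[-0.14,-0.08,0,0,0,0,0]]

```text
t: 9.45
ee_pos: [503.8, -112.6, 114.2]
orientation: [0.155, -3.137, -0.001]
ft_force: [1.2, 0.2, -0.5]
width: 50.1
grasp_force: 0.3
```

Request:
servo_tool:
  plan:
    - [[-0.14,0,0,0,0,0,0],[-0.14,0.5,0.05,0.1,0,0,0],[-0.14,0.3,0,0.8,0,0,-1],[-0.14,0,-0.8,0.2,0,0,-1],[-0.14,0,-0.8,0,0,0,-1]]

```text
t: 9.87
ee_pos: [539.8, -174.5, 161.2]
orientation: [0.255, 3.126, -0.002]
ft_force: [0.8, 0.2, -0.6]
width: 50.1
grasp_force: 0.0
```

Request:
servo_tool:
  plan:
    - [[-0.14,0,-0.8,0,0,0,-1],[-0.14,-0.3,-0.6,0,0,0,-1],[-0.14,-0.3,0,0,0,0,-1],[-0.14,-0.3,0,0,0,0,-1],[-0.14,-0.2,0,0,0,0,-1]]

```text
t: 10.28
ee_pos: [492.3, -231.0, 158.5]
orientation: [-0.935, -2.999, -0.0]
ft_force: [0.6, 0.4, 0.1]
width: 49.9
grasp_force: 0.0
```

```bash
python3 -c "
from f import *
im=look();to((0,-160),37,0);print(readout.get_obs()['ft_force'])
cv2.imwrite('pics/c6.png',cv2.resize(im[130:310,145:400],None,fx=3.1,fy=3.1)[:,:,::-1])"
```

```text
tile tray [-2.  45.1] size [75.5 75.2] yaw rel -0.2 [277. 273.]
tile tray [ -6.3 -90. ] size [67.8 75. ] yaw rel 0.3 [333. 274.]
t 10.3333 tray xy [  30.5 -199.3] tip 78.3 delta units [-0.855  0.904 -1.033] yaw y 55.1 turn units -9.91 tilt [-0.002  0.001 -1.   ]
[-1.19892821  0.9335463  -0.5276731 ]
```

View pics/c6.png

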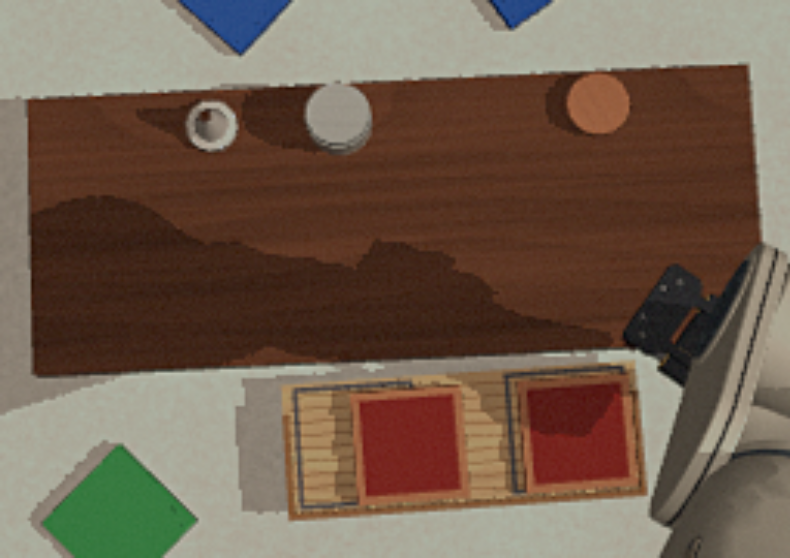

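The crop shows both tiles on the tray, left at (412,443) and right at (580,435), with disc, jar and cone untouched. The right tile sits about 4 mm too far out and both are about 2 mm too near. I nudge the right tile inward from its outer edge, with the tips above the 34 mm lip.

Request:
servo_tool:
  plan:
    - [[-0.14,-0.18,0.15,0,0,0,-1],[-0.14,-0.18,0.15,0,0,0,-1],[-0.14,-0.18,0.15,0,0,0,-1],[-0.14,-0.18,0.15,0,0,0,-1],[-0.14,-0.18,0.15,0,0,0,-1]]

```text
t: 10.75
ee_pos: [457.6, -200.5, 158.7]
orientation: [1.557, 2.728, 0.0]
ft_force: [-0.6, 0.1, 0.1]
width: 50.5
grasp_force: 0.0
```

Request:
servo_tool:
  plan:
    - [[-0.14,0,0,0,0,0,-1],[-0.14,0,0,0,0,0,-1],[-0.14,0,0,0,0,0,-1],[-0.14,0,0,-0.45,0,0,-1],[-0.14,0,0,-0.45,0,0,-0.9]]

```text
t: 11.17
ee_pos: [458.8, -201.1, 123.1]
orientation: [2.098, 2.333, 0.002]
ft_force: [0.4, 0.3, -0.6]
width: 50.3
grasp_force: 0.0
```

```bash
python3 -c "
from f import *
im=look();to((-2,-142),37.5,0);print(readout.get_obs()['ft_force'])"
```

```text
tile tray [-5.7 44.6] size [67.7 74.7] yaw rel -0.1 [274. 277.]
t 11.2167 tray xy [  -0.6 -165.9] tip 39.9 delta units [-0.093  0.59  -0.06 ] yaw y 5.8 turn units -0.05 tilt [-0.001  0.001 -1.   ]
[-2.08328715  0.61141504 -1.46628536]
```

Request:
servo_tool:
  plan:
    - [[-0.14,-0.03,0.2,-0.05,0,0,0],[-0.14,-0.03,0.16,0,0,0,0],[-0.14,-0.01,0.12,0,0,0,0],[-0.14,-0.01,0.06,0,0,0,0],[-0.14,0,0.05,0,0,0,0]]

```text
t: 11.63
ee_pos: [454.2, -177.3, 121.0]
orientation: [2.096, 2.338, 0.001]
ft_force: [0.8, -0.7, -0.0]
width: 50.0
grasp_force: 0.4
```

Request:
servo_tool:
  plan:
    - [[-0.14,0,0,0,0,0,0],[-0.14,0,-0.5,0,0,0,0],[-0.14,0,-0.7,0.3,0,0,0],[-0.14,0,-0.8,0.5,0,0,0],[-0.14,0,-0.8,0.5,0,0,0]]

```text
t: 12.05
ee_pos: [453.4, -290.7, 172.8]
orientation: [-2.097, -2.337, 0.0]
ft_force: [1.2, -0.8, 0.2]
width: 50.0
grasp_force: 0.0
```

```bash
python3 -c "
from f import *
im=look();to((0,22),75,0)"
```

```text
tile tray [-2.  44.5] size [74.8 75.1] yaw rel -0.6 [275. 275.]
t 12.1 tray xy [ -10.6 -262.1] tip 97.3 delta units [-0.424  7.095 -0.558] yaw y 6.1 turn units -0.11 tilt [ 0.007 -0.006 -1.   ]
```

Request:
servo_tool:
  plan:
    - [[-0.14,-0.05,0.86,0,0,0,-0.1],[-0.14,-0.05,0.86,0,0,0,0],[-0.14,-0.05,0.86,0,0,0,0],[-0.14,-0.05,0.86,-0.1,0,0,0],[-0.14,-0.05,0.86,-0.1,0,0,0]]

```text
t: 12.52
ee_pos: [443.7, -116.7, 164.7]
orientation: [2.11, 2.326, 0.001]
ft_force: [0.4, -0.5, -0.0]
width: 50.4
grasp_force: 0.0
```

Request:
servo_tool:
  plan:
    - [[-0.14,-0.05,0.86,-0.1,0,0,0],[-0.14,-0.05,0.86,-0.1,0,0,0],[-0.14,0,0,0,0,0,0]]

```text
t: 12.77
ee_pos: [438.5, -44.8, 155.9]
orientation: [-2.104, -2.331, 0.001]
ft_force: [-0.4, -0.6, -0.2]
width: 50.0
grasp_force: 0.0
```

```bash
python3 -c "
from f import *
im=look();to((-2,-20),36,0)
im=snap('scene');cv2.imwrite('pics/c7.png',cv2.resize(im[130:230,200:360],None,fx=5,fy=5)[:,:,::-1])"
```

```text
t 12.8167 tray xy [ -3.3 -11.2] tip 76.2 delta units [ 0.053 -0.215 -1.005] yaw y 5.9 turn units -0.07 tilt [-0.001  0.    -1.   ]
```

View pics/c7.png

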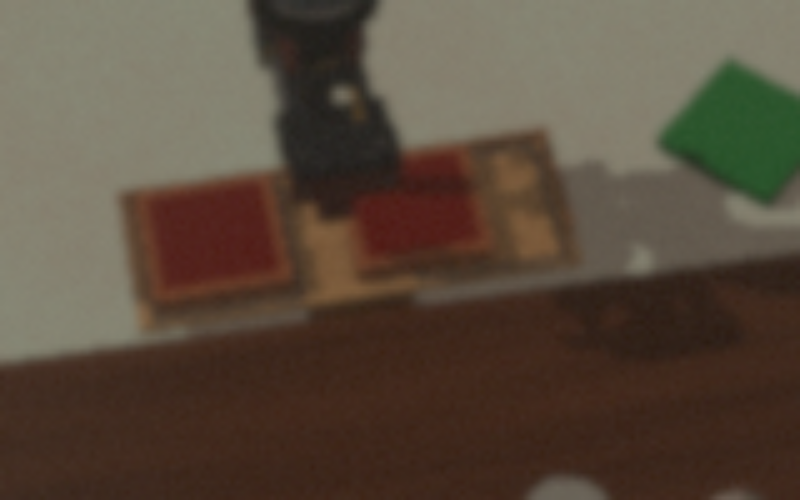

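The scene crop shows the right tile fully visible at (215,235), with the gripper above the gap at (345,170). I measure the right tile in this view.

```bash
cat >> f.py <<'E'
def look2(z=42):
    im=snap('scene');h=cv2.cvtColor(im,cv2.COLOR_RGB2HSV)
    m=(((h[...,0]<9)|(h[...,0]>172))&(h[...,1]>170)&(h[...,2]>55)).astype(np.uint8)*255
    m[:140]=0;m[215:]=0;m[:,:215]=0;m[:,330:]=0
    for c in cv2.findContours(cv2.morphologyEx(m,cv2.MORPH_OPEN,np.ones((3,3))),cv2.RETR_EXTERNAL,cv2.CHAIN_APPROX_NONE)[0]:
        if cv2.contourArea(c)<120: continue
        P=T(ray('scene',c[:,0],z)[:,:2]).astype(np.float32);r=cv2.minAreaRect(P);print('scene tile',np.round(r[0],1),np.round(r[1],1),round(r[2],1))
E
python3 -c "
from f import *
look2()"
python3 -c "
from f import *
im=snap('scene');h=cv2.cvtColor(im,cv2.COLOR_RGB2HSV);print(im[177,243],h[177,243],h[170,300],h[180,262],h[177,228])"; sed -i 's/h\[...,1\]>170)&(h\[...,2\]>55)/h[...,1]>145)\&(h[...,2]>50)/' f.py;  python3 -c "
from f import *
look2()"
```

```text
[85 35 30] [  3 165  85] [ 15 130  94] [ 15 130 102] [ 12 137  97]
scene tile [ -4.  -85.1] [77.5 78.4] 0.2
scene tile [-2.5 45.6] [79.4 78.5] 2.4
```

Request:
servo_tool:
  plan:
    - [[-0.14,0.05,-0.23,0,0,0,-0.07],[-0.14,0,0,0,0,0,0],[-0.14,0,0,-0.35,0,0,0],[-0.14,0,0,-0.35,0,0,0],[-0.14,0,0,-0.3,0,0,0]]

```text
t: 13.43
ee_pos: [442.1, -59.4, 115.9]
orientation: [2.119, 2.318, 0.001]
ft_force: [-0.3, -0.1, 0.2]
width: 49.9
grasp_force: 0.0
```

```bash
python3 -c "
from f import *
to((-2,30),36,0);print(readout.get_obs()['ft_force']);look2()"
```

```text
t 13.4333 tray xy [ -1.7 -24.2] tip 35.9 delta units [-0.139  1.348  0.004] yaw y 5.2 turn units 0.08 tilt [ 0.001 -0.    -1.   ]
[-0.27341607 -0.14121043  0.24296567]
scene tile [ -4.  -86.1] [77.4 77. ] 0.3
scene tile [ 2.1 51.2] [70.8 78.4] 78.5
```

Request:
servo_tool:
  plan:
    - [[-0.14,-0.02,0.25,0,0,0,0.08],[-0.14,-0.03,0.3,0,0,0,0],[-0.14,-0.03,0.3,0,0,0,0],[-0.14,-0.03,0.22,0,0,0,0],[-0.14,-0.02,0.14,0,0,0,0]]

```text
t: 13.9
ee_pos: [436.9, -9.1, 116.9]
orientation: [2.108, 2.329, 0.001]
ft_force: [-0.4, -2.1, 1.6]
width: 50.0
grasp_force: 0.7
```

Request:
servo_tool:
  plan:
    - [[-0.14,-0.01,0.08,0,0,0,0],[-0.14,0,0.03,0,0,0,0],[-0.14,0,0,0,0,0,0]]

```text
t: 14.15
ee_pos: [436.4, -5.3, 116.5]
orientation: [2.108, 2.329, 0.0]
ft_force: [-1.3, 0.4, -0.3]
width: 50.2
grasp_force: 0.0
```

```bash
python3 -c "
from f import *
to((-2,30),36,0);look2();look()"
```

```text
t 14.15 tray xy [-2.1 30.2] tip 36.5 delta units [ 0.003 -0.006 -0.013] yaw y 5.7 turn units -0.03 tilt [ 0.  0. -1.]
scene tile [ -2.1 -85.1] [78.1 79.2] 87.9
scene tile [10.8 92.2] [71.2 53.6] 78.5
tile tray [ -2.1 -90.9] size [75.9 66.4] yaw rel -0.3 [331. 269.]
```

Request:
servo_tool:
  plan:
    - [[-0.14,0.02,-0.2,0,0,0,0],[-0.14,0,0,0.7,0,0,0],[-0.14,0,0,1,0,0,0],[-0.14,-0.2,0.9,0.3,0,0,0],[-0.14,-0.2,0.95,0,0,0,0]]

```text
t: 14.67
ee_pos: [423.4, 59.6, 199.3]
orientation: [2.112, 2.32, 0.008]
ft_force: [1.0, 0.4, -0.5]
width: 49.8
grasp_force: 0.0
```

Request:
servo_tool:
  plan:
    - [[-0.14,0,1,0,0,0,0],[-0.14,0,1,0,0,0,0],[-0.14,0,1,0,0,0,0],[-0.14,0,1,0,0,0,0],[-0.14,0,1,0,0,0,0]]

```text
t: 15.08
ee_pos: [421.0, 261.9, 196.3]
orientation: [2.109, 2.328, -0.0]
ft_force: [1.5, -0.4, 0.9]
width: 50.0
grasp_force: 0.0
```

```bash
python3 -c "
from f import *
look2();im=look();to((-2,30),36,0)
cv2.imwrite('pics/c8.png',cv2.resize(im[240:305,225:365],None,fx=5.6,fy=5.6,interpolation=cv2.INTER_CUBIC)[:,:,::-1])"
```

```text
scene tile [ -4.  -85.2] [76.5 77.8] 0.7
scene tile [-3.3 88. ] [77.8 76.8] 89.5
tile tray [-2.1 86.5] size [75.7 75. ] yaw rel 0.4 [260. 275.]
tile tray [ -2.7 -86.3] size [75.4 75.4] yaw rel 1.5 [330. 269.]
t 15.1833 tray xy [  9.7 300.5] tip 116.6 delta units [ 0.363 -6.76  -2.016] yaw y 5.9 turn units -0.07 tilt [ 0.003  0.002 -1.   ]
```

View pics/c8.png

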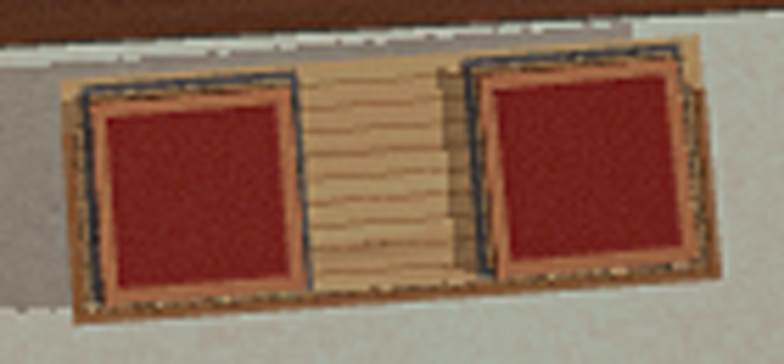

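The final crop shows both tiles inside their outlines: left tile at (198,190), right tile at (590,165). The mark lines sit at the same pixels as at the start, so the tray has not moved. The tiles measure (-2,86.5) and (-3,-86) in the tray frame, within 1.5° of square. The gripper is clear, so I hand in.

```bash
python3 -c "
from workcell import close_job
print(close_job())"
```

```text
the job is handed in; nothing more can be done
None
```

I handed the job in at about 15 s: both red tiles lie inside their marked squares, about 2–3 mm towards the near side and within 1.5° of square; the tray was not displaced, I saw no tipping, and the disc, jar and cone looked undisturbed (I did not re-check the tongs, which the arm never went near).

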